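# Open the roll-top crate and block the gap between its parts

### The job

Raise the slatted roller shutter of the crate by its handle, all the way back until it stays open on its own. Then take the wooden block that properly fills the gap between the white supply can and the finned heat sink (the thick one, not the thin one) and set it upright into that gap, right down on the crate floor, so that the parts cannot shift. Leave the shutter open, the two parts where they are, and the thin block alone.

Things in the scene. Friction and masses are not known exactly. Their poses are not given: they have to be found in the camera images.
- crate: Fixed grey roll-top crate, 394 deep (x) by 270 wide (y) by 247 mm high. Origin: centre of its underside on the bench; x points from front to rear (away from the robot), y left, z up. Half-round side walls, radius 197 mm about a line along y 50 mm above the origin, 242 mm apart inside. Front panel at x -176 to -164 mm, 112 mm high; floor top at z 10 mm. A fixed hood covers the rear.
- shutter (a joint): Slatted aluminium shutter, rad: 0 shut, 1.22 fully back at its stop. Its slats (mean radius 180 mm) run in circular tracks about a line along crate y, 50 mm above the crate's origin; growing carries the handle up and rearward. Needs under 10 N at the handle. Let go below about 0.75 it slides shut; beyond about 0.95 its weight carries it to the stop, where it stays.
- shutter_handle (a point): Middle of the handle: dark round bar, 14 mm thick, along crate y, 106 mm between its end posts, 34 mm clear under it, 225 mm from the line the shutter turns about. Shut: 195 mm before that line, 163 mm above the bench; open: 39 mm behind it, 272 mm up. Can be pinched from above, leaning back up to 45 degrees; it may turn between the fingers. Site axes are the shutter's.
- gap (a point): Middle of the gap, on the crate floor: crate x -115, y 7.5, z 10 mm. The gap is 53 to 56 mm wide (y) between can (left) and heat sink (right), and 66 mm deep (x), part of the packing bay between a cleat (front, up to z 50 mm) and a bulkhead (rear, x -82 to -72 mm, up to z 65 mm) that runs right across the crate. Axes as the crate's.
- supply_can: White sheet-metal supply can, 62 x 86 x 62 mm (x, y, z), 0.5 kg, loose, standing in the left end of the bay. Origin: centre of its underside; its gap-side face is at y -42 mm.
- finned_sink: Bare metal finned heat sink, 60 x 100 x 42 mm (x, y, z), loose, lying in the right end of the bay. Origin: centre of its underside; its gap-side face is at y +50 mm.
- thick_block: Plain wooden block standing on end on the bench beside the crate, left or right: 60 x 46 x 120 mm (x, y, z), 0.14 to 0.28 kg. Origin: centre of its underside. It fills the gap with its 46 mm (y) between can and heat sink and its 60 mm (x) along the crate's x; its top then stands 130 mm above the bench.
- thin_block: Plain wooden block like the other but only 30 mm thick (60 x 30 x 120 mm), standing on the other side. Too thin for the gap; stays where it is. Origin: centre of its underside.
Mind the look-alikes: they are no part of the job. Leave any black or orange look-alike of the thick_block alone.

How it is judged:
By the outcome, as a careful person would: the job done as asked, in the order asked, and still so for the second after the job is handed in, with the robot touching nothing.
It also fails if it takes over 67 s, if anything falls off the work surface, if the arm or the gripper's body presses on something with over 40 N, if the wrist force passes 120 N, or if a joint passes its speed limit or range.

### The arm

A 6-joint arm with a two-finger parallel gripper is mounted at the origin on a cart in front of the work surface, level with it; the furniture and walls round the work are solid. World frame = base frame: x ahead of the robot, y to its left, z up, the work surface at z = 0. Lengths are in mm, angles in rad, forces in N, time in s.
With the tool pointing down it reaches from about 350 to 775 mm from the base axis. Payload 7.3 kg.
Tool frame: the origin (TCP) lies on the centre line of the jaws, within the pads' length; the fingertips stand 17 mm ahead of it and the grasp point (between the pads) lies 2 mm behind it (arm.tip_extent is the distance from the TCP to the fingertips, in mm); z points along the fingers, y is the line along which they close (so a half turn about z gives the same grasp; the last joint's range is limited). The gripper opens to 92 mm and grips with 3 to 60 N. Pads are 19 mm wide; open, the fingers measure 130 mm over their backs; the gripper's body (75 mm by 190 mm) begins 47 mm behind the grasp point.
Start: joints at [1.004, 0.342, 1.524, -0, 1.275, -0.146], TCP at [214.445, 479.225, 243.741] pointing down, gripper open.
Joint ranges: [-2.53, 2.53], [-0.77, 2.02], [0.04, 2.7], [-1, 4.14], [0.28, 2.66], [-3.11, 3.11]. Speed limits (rad/s): [2.57, 2.57, 3.14, 3.14, 3.14, 3.14].

### API

Orientations are given as a unit quaternion [x, y, z, w].
In Python, from workcell import arm, vision gives the robot as it stands.
- The arm moves only by the shell command python3 -m crank 'ROWS' [OPENING]. ROWS is text: rows parted by semicolons, each of 6 numbers parted by spaces: the shift along the tool's x, y, z in cm, then the turn, a rotation vector about the tool's x, y, z in rad. A call has exactly 10 rows; each row is the pose to reach, as a shift and turn from the pose commanded when the call began, along the tool's axes at that moment; what a row does not reach only later rows make up. A row lasts 1/12 s, in which the tool goes at most 41.7 mm and 7.16 degrees, less where a joint would pass 70% of its speed; a pose out of reach is approached as far as the arm can. A call with a gripper value outside its range is refused whole. OPENING is the opening, from 0 (shut) to 1 (fully open), set as the call begins (- or left out, the last holds). The fingers move at their own pace and stop on an object; the grip force is fixed at half the most. Time passes only in rows, so rows that repeat a pose let the fingers close, or fill a call up. It gives the time, the measured TCP pose, the force, the opening and the grip force at its end, in the units of the state.
- arm.state(): the state, without advancing time (a new reading comes with each control period).
- vision.camera(name): name is "scene" or "top"; returns a dict with "frame" (384x512x3 uint8, red, green, blue), "range_z" (384x512 float32, mm along the optical axis (not along the pixel's ray), 0 where there is no reading), "K" (3x3 intrinsics, pixels), "extrinsics" (4x4, takes a point from world to camera coordinates). Camera axes: x right, y down, z forward; pixel columns grow to the right and rows downward; lengths in mm; the calibration is good to about 2 mm. A picture is of the moment at which its call begins.
- arm.sign_off(): hands the job in; it is judged then, once.
The state is a dict: "time_s": time; "joint_pos": joint angles; "qvel": joint speeds; "effort": joint torques, N m; "eef_pos": TCP position; "ee_rot": TCP orientation; "wrist_force": force on the tool from outside, world axes, zero at the start; "ft_torque": the same for the moment, N m; "opening": finger opening in mm; "gripper_force": force on a finger pad.
Only numpy, scipy, OpenCV 4.12 (cv2) and the standard library are available. Lean on these libraries where they do the work, as an engineer would, in place of code of your own. Each camera call takes 0.05 s, during which the arm holds its last target. There are 200 camera calls.

## Working session

There is one attempt and no reset: what is moved stays moved. The work goes in short steps, Python scripts to look and compute and a shell command to move; the robot and the scene stay as the last step left them, time stands still between calls to the robot, and variables do not carry over. Pictures are saved under pics/ and viewed, at most 10 in all, crops included, and the job is handed in when it is done.

```bash
mkdir -p pics; ls
python3 - <<'E'
from workcell import arm, vision
import cv2, numpy as np
ims=[]
for n in ("scene","top"):
    c=vision.camera(n); np.savez(f"pics/{n}0.npz",**c)
    cv2.imwrite(f"pics/{n}0.png",c["frame"][...,::-1]); print(n,c["K"].round(1).tolist(),c["extrinsics"].round(3).tolist())
print(arm.state())
E
```

```text
pics
scene [[393.8, 0.0, 255.5], [0.0, 393.8, 184.0], [0.0, 0.0, 1.0]] [[0.609, -0.793, -0.006, -298.212], [-0.647, -0.492, -0.583, 445.868], [0.459, 0.359, -0.813, 1322.774], [0.0, 0.0, 0.0, 1.0]]
top [[377.2, 0.0, 255.1], [0.0, 377.2, 192.6], [0.0, 0.0, 1.0]] [[0.22, -0.975, 0.0, -91.088], [-0.763, -0.172, -0.622, 525.606], [0.607, 0.137, -0.783, 993.152], [0.0, 0.0, 0.0, 1.0]]
{'time_s': 0.1, 'joint_pos': array([ 1.00397405e+00,  3.42618164e-01,  1.52490476e+00, -2.03868472e-05,
        1.27542587e+00, -1.45994542e-01]), 'qvel': array([ 0.00067207, -0.00276202, -0.00175986, -0.00053572,  0.00013207,
        0.000256  ]), 'effort': array([ 1.21672088e-03, -4.32005346e+01, -2.44696820e+01,  7.18080369e-02,
        5.26685861e-02, -7.35599929e-05]), 'eef_pos': array([214.26787915, 478.9106309 , 243.13840196]), 'ee_rot': array([ 2.08861701e-01,  9.77944952e-01, -6.38857158e-04, -2.27447791e-04]), 'wrist_force': array([-0.2248866 ,  0.28637424, -0.55585724]), 'ft_torque': array([ 0.00656135,  0.01033473, -0.00184269]), 'gripper_force': 0.0, 'opening': 91.88942137050736}
```

View pics/scene0.png

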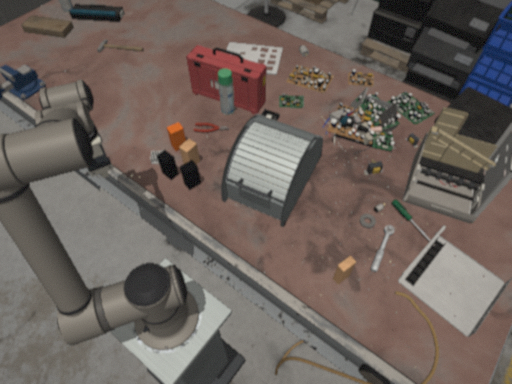

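View pics/top0.png

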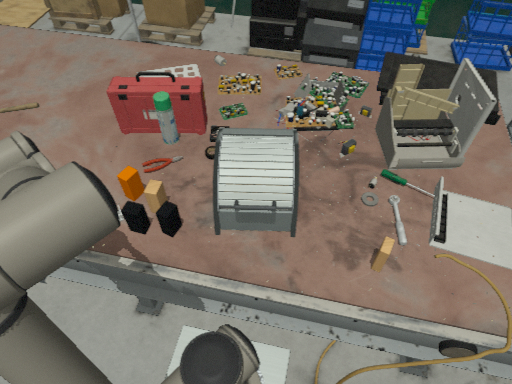

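The top view shows the shut crate around (256,180). There is a wooden block at (155,195), between an orange look-alike and two black ones, and another at (385,253) on the right. Next I'll measure both wooden blocks and fit the crate pose.

```bash
cat > h.py <<'E'
import numpy as np, cv2
from scipy.optimize import least_squares
def cloud(c):
    z=c["range_z"]; v,u=np.nonzero(z>0); d=z[v,u].astype(float); K=c["K"]
    P=np.stack([(u-K[0,2])*d/K[0,0],(v-K[1,2])*d/K[1,1],d],1)
    E=c["extrinsics"]; return (P-E[:3,3])@E[:3,:3], c["frame"][v,u].astype(float), np.stack([u,v],1)
def fitcrate(P,x0):
    def loc(p,Q):
        c,s=np.cos(p[2]),np.sin(p[2]); d=Q[:,:2]-p[:2]
        return d[:,0]*c+d[:,1]*s, -d[:,0]*s+d[:,1]*c, Q[:,2]
    def res(p):
        x,y,z=loc(p,P); r=np.hypot(x,z-50); ay=np.abs(y)
        side=np.hypot(ay-135,np.maximum(r-197,0))
        rim=np.hypot(r-197,np.maximum(np.maximum(121-ay,ay-135),0))
        slat=np.hypot(r-183,np.maximum(ay-121,0)); fr=np.hypot(np.hypot(x+176,np.maximum(ay-121,0)),np.maximum(z-112,0))
        return np.min([side,rim,slat,fr],0)
    return least_squares(res,x0,loss="soft_l1",f_scale=3,x_scale=[10,10,.05],diff_step=1e-4)
E
python3 - <<'E'
from h import *
cs={n:np.load(f"pics/{n}0.npz") for n in("scene","top")}
D={n:cloud(c) for n,c in cs.items()}
P,C,U=D["top"]
for uv in [(256,140),(256,190),(256,215),(155,190),(385,245),(130,180),(217,195),(297,195)]:
    m=np.abs(U-uv).max(1)<=1; print(uv,np.median(P[m],0).round(0),np.median(C[m],0))
for n,(P,C,U) in D.items():
    # wood tops
    hsv=cv2.cvtColor(C.astype(np.uint8)[None],cv2.COLOR_RGB2HSV)[0]
    m=(P[:,2]>112)&(P[:,2]<128)&(hsv[:,0]>8)&(hsv[:,0]<25)&(hsv[:,1]>70)&(hsv[:,2]>120)&(P[:,0]<900)
    for s,nm in((1,"left"),(-1,"right")):
        q=P[m&(s*P[:,1]>30)&(P[:,1]*s<420)]
        if len(q)>5: print(n,nm,len(q),np.median(q,0).round(1),cv2.minAreaRect(q[:,:2].astype(np.float32)))
b=np.vstack([p[0] for p in D.values()])
E
```

```text
(256, 140) [713.  64. 232.] [177. 185. 176.]
(256, 190) [551.  28. 174.] [189. 197. 189.]
(256, 215) [513.  19.  91.] [77. 83. 82.]
(155, 190) [520. 369. 119.] [204. 170. 115.]
(385, 245) [ 472. -387.  119.] [206. 172. 115.]
(130, 180) [552. 477. 106.] [130.  65.   0.]
(217, 195) [509. 144. 168.] [109. 115. 114.]
(297, 195) [ 559. -102.  174.] [57. 63. 59.]
scene left 142 [533.1 383.3 122. ] ((536.4437255859375, 384.88873291015625), (48.709686279296875, 61.6296501159668), 89.36569213867188)
scene right 160 [ 473.9 -391.2  121. ] ((476.4214782714844, -390.713134765625), (30.77695083618164, 60.86869812011719), 74.12480926513672)
top left 195 [530.4 380.5 118.9] ((533.9154663085938, 381.88555908203125), (63.07865524291992, 45.62369918823242), 0.7471172213554382)
top right 182 [ 472.4 -392.7  119.3] ((474.9214172363281, -394.3492431640625), (29.771743774414062, 64.40445709228516), 74.26386260986328)
```

The left block is the thick one, about 46 x 61 mm at (535, 383) with yaw near 0. The right one is 30 mm thick. Next: fit the crate and locate the handle and the left block's neighbours.

Run:
```python
from h import *
D={n:cloud(np.load(f"pics/{n}0.npz")) for n in("scene","top")}
for ns in (["scene"],["top"],["scene","top"]):
    P=np.vstack([D[n][0] for n in ns])
    m=(P[:,2]>20)&(P[:,2]<260)&(abs(P[:,1]-30)<230)&(P[:,0]>420)&(P[:,0]<950)
    Q=P[m]; r=fitcrate(Q,[690,60,.2]); p=r.x
    c,s=np.cos(p[2]),np.sin(p[2]); d=Q[:,:2]-p[:2]; x=d[:,0]*c+d[:,1]*s; y=-d[:,0]*s+d[:,1]*c
    rr=np.hypot(x,Q[:,2]-50); h=(rr>208)&(rr<240)&(abs(y)<60)&(x<0)
    print(ns,len(Q),p.round(4),"medres",np.median(abs(r.fun)).round(2),"handle",h.sum(),np.median(np.c_[x,y,Q[:,2]][h],0).round(1) if h.any() else 0, "yrange",(y[h].min(),y[h].max()) if h.any() else 0, np.median(rr[h]), "edges y",np.percentile(y[abs(y)<160],[.5,99.5]))
    h=h&(abs(y)<45); print(np.median(Q[h],0).round(1))
P,C,U=D["top"]
m=(P[:,2]>95)&(P[:,2]<130)&(P[:,0]>350)&(P[:,0]<700)&(P[:,1]>220)&(P[:,1]<600)
Q=P[m];img=np.zeros((700,700),np.uint8)
img[Q[:,0].astype(int),Q[:,1].astype(int)]=255
img=cv2.morphologyEx(img,cv2.MORPH_CLOSE,np.ones((7,7)))
for k in cv2.findContours(img,0,2)[0]:
    if cv2.contourArea(k)>300: 
        b=cv2.boundingRect(k); print("y",b[0],b[0]+b[2],"x",b[1],b[1]+b[3])
```

```text
['scene'] 7064 [6.848589e+02 5.826630e+01 1.873000e-01] medres 2.49 handle 124 [-196.1   -2.4  169. ] yrange (np.float64(-59.24843880144823), np.float64(58.27955352319378)) 228.98627808666095 edges y [-135.9468931   134.14974941]
[492.9  19.6 169.4]
['top'] 8314 [6.846336e+02 5.512340e+01 1.889000e-01] medres 1.61 handle 182 [-198.1    1.1  167. ] yrange (np.float64(-59.18456916884416), np.float64(59.41601092289848)) 229.35015299358753 edges y [-134.75726456  133.66926618]
[490.2  18.8 167.1]
['scene', 'top'] 15378 [6.844165e+02 5.778260e+01 1.891000e-01] medres 1.98 handle 306 [-197.2   -0.   167.7] yrange (np.float64(-59.92036912991094), np.float64(59.47004374567027)) 229.43323754261274 edges y [-136.34833053  132.33445349]
[491.   20.1 167.9]
y 463 524 x 536 602
y 356 405 x 501 566
y 273 334 x 421 488
y 382 444 x 410 462
```

The crate fits at (684.5, 57) with yaw 0.1885, and the measured handle agrees with the given geometry: (493, 20) at about z 163–168. I'll write a helper that works out the relative shifts, starting with the handle approach.

```bash
cat >> h.py <<'E'
from scipy.spatial.transform import Rotation as Ro
CR=[684.5,57,.1885]
def w(x,y,z): c,s=np.cos(CR[2]),np.sin(CR[2]); return np.array([CR[0]+c*x-s*y,CR[1]+s*x+c*y,z])
def lean(L,yaw=None):  # tool y ahead, approach leaning forward by L deg
    L=np.radians(L); yaw=CR[2] if yaw is None else yaw
    zt=np.array([np.sin(L),0,-np.cos(L)]); yt=np.array([np.cos(L),0,np.sin(L)])
    return Ro.from_euler("z",yaw)*Ro.from_matrix(np.c_[np.cross(yt,zt),yt,zt])
def show(targets,st):  # (grasp point world, Rotation)
    R0=Ro.from_quat(st["ee_rot"])
    for p,R in targets:
        t=p+2*R.as_matrix()[:,2]
        print((R0.inv().apply(t-st["eef_pos"])/10).round(2),(R0.inv()*R).as_rotvec().round(3))
def handle(th,L,back=0):
    a=np.radians(60)-th  # from vertical, forward(front)
    R=lean(L); return w(-225*np.sin(a),0,50+225*np.cos(a))-back*R.as_matrix()[:,2],R
E
python3 - <<'E'
from h import *; from workcell import arm
show([handle(0,40,80)],arm.state())
E
```

```text
[-40.07 -33.32   2.13] [-0.644 -0.335  0.921]
```

```bash
python3 -m crank '-3.1 -2.6 0 -0.05 -0.026 0.071; -6.2 -5.1 0 -0.1 -0.052 0.142; -9.2 -7.7 0 -0.15 -0.077 0.212; -12.3 -10.3 0.2 -0.2 -0.103 0.283; -15.4 -12.8 0.5 -0.25 -0.129 0.354; -18.5 -15.4 0.9 -0.3 -0.155 0.425; -21.6 -17.9 1.1 -0.347 -0.18 0.496; -24.7 -20.5 1.3 -0.396 -0.206 0.567; -27.7 -23.1 1.5 -0.446 -0.232 0.638; -30.8 -25.6 1.6 -0.495 -0.258 0.708' 0.48
python3 - <<'E'
from h import *; from workcell import arm
s=arm.state(); print(s["eef_pos"],s["joint_pos"].round(2))
show([handle(0,40,80),handle(0,40,0)],s)
E
```

```text
time_s: 0.93
eef_pos: [390.9, 117.8, 227.7]
ee_rot: [0.524, 0.808, 0.208, 0.173]
wrist_force: [0.6, 2.3, -0.5]
opening: 44.2
gripper_force: 0.0
[390.86779145 117.76940612 227.73592802] [-0.02 -0.11  2.25  0.35  0.51 -0.7 ]
[-11.83  -0.07   1.46] [-0.145 -0.075  0.21 ]
[-12.55   1.01   9.35] [-0.145 -0.075  0.21 ]
```

```bash
python3 -m crank '-3 0 0.4 -0.036 -0.019 0.052; -6 0 0.7 -0.072 -0.038 0.105; -9 0 1.1 -0.11 -0.057 0.157; -11.8 -0.1 1.5 -0.145 -0.075 0.21; -11.8 -0.1 1.5 -0.145 -0.075 0.21; -11.8 -0.1 1.5 -0.145 -0.075 0.21; -11.8 -0.1 1.5 -0.145 -0.075 0.21; -11.8 -0.1 1.5 -0.145 -0.075 0.21; -11.8 -0.1 1.5 -0.145 -0.075 0.21; -11.8 -0.1 1.5 -0.145 -0.075 0.21'
python3 - <<'E'
from h import *; from workcell import arm,vision
s=arm.state(); print(s["eef_pos"],s["joint_pos"].round(2))
show([handle(0,40,0)],s)
c=vision.camera("scene"); cv2.imwrite("pics/a.png",cv2.resize(c["frame"][90:250,130:350,::-1],None,fx=3,fy=3))
E
```

```text
time_s: 1.77
eef_pos: [444.1, 14.7, 221.8]
ee_rot: [0.597, 0.726, 0.263, 0.216]
wrist_force: [-0.7, 0.4, 0.8]
opening: 44.1
gripper_force: 0.0
[444.06948693  14.66238959 221.77063737] [-0.39 -0.04  2.3   0.94  0.45 -1.36]
[-0.38 -0.02  7.9 ] [-0.003 -0.004  0.005]
```

View pics/a.png

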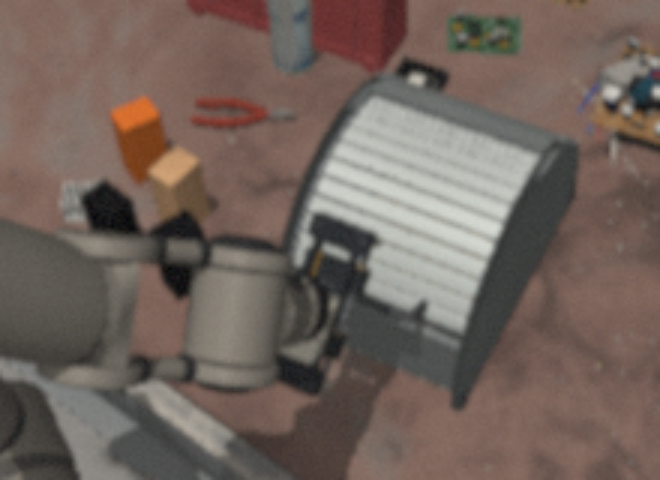

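The hand is above and in front of the handle; its right end post shows at crop (420,310). Now I'll advance and pinch.

```bash
python3 -m crank '-0.3 0 2 0 0 0; -0.4 0 4 0 0 0; -0.4 0 5.5 0 0 0; -0.4 0 6.8 0 0 0; -0.4 0 7.9 0 0 0; -0.4 0 7.9 0 0 0; -0.4 0 7.9 0 0 0; -0.4 0 7.9 0 0 0; -0.4 0 7.9 0 0 0; -0.4 0 7.9 0 0 0'
python3 - <<'E'
from h import *; from workcell import arm,vision
s=arm.state(); print(s["eef_pos"],s["joint_pos"].round(2))
show([handle(0,40,0)],s)
c=vision.camera("top"); cv2.imwrite("pics/b.png",cv2.resize(c["frame"][120:250,190:320,::-1],None,fx=4,fy=4,interpolation=2))
E
```

```text
time_s: 2.65
eef_pos: [494.6, 19.2, 161.6]
ee_rot: [0.598, 0.725, 0.263, 0.217]
wrist_force: [1.4, 0.5, -0.3]
opening: 44.1
gripper_force: 0.0
[494.64089442  19.23047299 161.61168907] [-0.31  0.19  2.28  1.47  0.32 -1.86]
[ 0.15 -0.04  0.05] [-0.002 -0.002  0.003]
```

View pics/b.png

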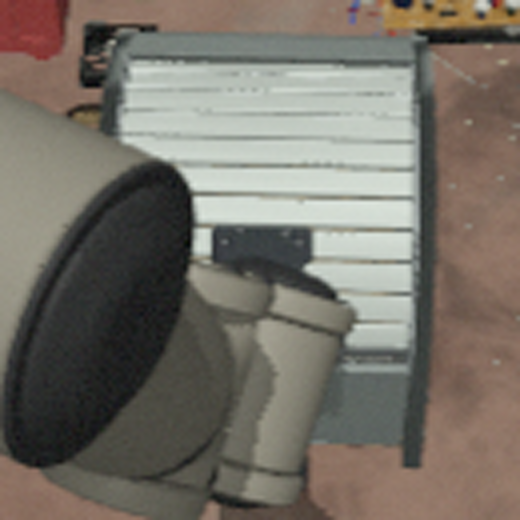

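The view is mostly blocked by the arm; the gripper body sits centred over the handle at about (262,245). Closing on the bar.

```bash
python3 -m crank '0 0 0 0 0 0;0 0 0 0 0 0;0 0 0 0 0 0;0 0 0 0 0 0;0 0 0 0 0 0;0 0 0 0 0 0;0 0 0 0 0 0;0 0 0 0 0 0;0 0 0 0 0 0;0 0 0 0 0 0' 0
python3 - <<'E'
from h import *; from workcell import arm
s=arm.state(); print(s["eef_pos"])
show([handle(t,40-t*20) for t in (.04,.08,.12,.16,.2,.24,.28,.32,.36,.4)],s)
E
```

```text
time_s: 3.53
eef_pos: [494.8, 19.3, 161.0]
ee_rot: [0.598, 0.725, 0.263, 0.217]
wrist_force: [-0.0, -0.1, 0.8]
opening: 13.2
gripper_force: 30.0
[494.80614771  19.29826002 161.00966856]
[ 0.15  0.83 -0.3 ] [ 0.012 -0.003  0.003]
[ 0.15  1.69 -0.56] [ 0.025 -0.003  0.003]
[ 0.14  2.56 -0.78] [ 0.039 -0.002  0.003]
[ 0.14  3.44 -0.97] [ 0.053 -0.002  0.003]
[ 0.14  4.32 -1.13] [ 0.067 -0.002  0.003]
[ 0.14  5.21 -1.24] [ 0.081 -0.002  0.003]
[ 0.14  6.1  -1.33] [ 0.095 -0.002  0.003]
[ 0.13  7.   -1.37] [ 0.109 -0.002  0.003]
[ 0.13  7.9  -1.38] [ 0.123 -0.002  0.003]
[ 0.13  8.79 -1.36] [ 0.137 -0.002  0.003]
```

```bash
python3 -m crank '0 0.8 -0.3 0.012 0 0; 0 1.7 -0.56 0.025 0 0; 0 2.55 -0.78 0.039 0 0; 0 3.43 -0.97 0.053 0 0; 0 4.32 -1.13 0.067 0 0; 0 5.2 -1.24 0.081 0 0; 0 6.1 -1.33 0.095 0 0; 0 7 -1.37 0.109 0 0; 0 7.9 -1.38 0.123 0 0; 0 8.8 -1.36 0.137 0 0'
python3 - <<'E'
from h import *; from workcell import arm
s=arm.state(); print(s["eef_pos"],s["joint_pos"].round(2))
show([handle(t,40-t*20) for t in (.4,.44,.48,.52,.56,.6,.64,.68,.72,.76,.8)],s)
E
```

```text
time_s: 4.37
eef_pos: [550.9, 30.1, 226.5]
ee_rot: [0.612, 0.742, 0.211, 0.174]
wrist_force: [-9.8, -4.8, 2.5]
opening: 13.0
gripper_force: 30.0
[550.88476496  30.07179917 226.47202322] [-0.19  0.18  1.95  0.4   0.54 -0.68]
[ 0.14  0.21 -0.02] [-0.005 -0.002  0.003]
[ 0.14  1.11 -0.09] [ 0.009 -0.002  0.003]
[ 0.14  2.01 -0.12] [ 0.023 -0.002  0.003]
[ 0.13  2.9  -0.12] [ 0.037 -0.002  0.003]
[ 0.13  3.8  -0.07] [ 0.051 -0.002  0.003]
[0.13 4.69 0.  ] [ 0.064 -0.002  0.003]
[0.12 5.58 0.11] [ 0.078 -0.002  0.003]
[0.12 6.47 0.26] [ 0.092 -0.002  0.003]
[0.12 7.35 0.45] [ 0.106 -0.002  0.003]
[0.11 8.22 0.67] [ 0.12  -0.002  0.003]
[0.11 9.08 0.92] [ 0.134 -0.002  0.003]
```

```bash
python3 -m crank '0 0.9 -0.07 0.014 0 0; 0 1.8 -0.1 0.028 0 0; 0 2.7 -0.1 0.042 0 0; 0 3.6 -0.05 0.056 0 0; 0 4.5 0.02 0.07 0 0; 0 5.38 0.13 0.083 0 0; 0 6.27 0.28 0.097 0 0; 0 7.15 0.47 0.111 0 0; 0 8.02 0.69 0.125 0 0; 0 8.88 0.94 0.139 0 0'
python3 - <<'E'
from h import *; from workcell import arm
s=arm.state(); print(s["eef_pos"],s["joint_pos"].round(2))
show([handle(t,40-t*20) for t in (.8,.84,.88,.92,.96,1,1.04,1.08,1.12,1.16,1.2)],s)
E
```

```text
time_s: 5.2
eef_pos: [630.7, 45.2, 266.1]
ee_rot: [0.622, 0.755, 0.159, 0.131]
wrist_force: [-2.6, -3.4, 2.4]
opening: 13.1
gripper_force: 30.0
[630.6944064   45.23279796 266.05438192] [-0.11  0.32  1.57  0.16  0.86 -0.38]
[0.15 0.09 0.01] [-0.003 -0.001  0.003]
[0.14 0.97 0.18] [ 0.011 -0.001  0.003]
[0.14 1.84 0.38] [ 0.025 -0.001  0.003]
[0.14 2.71 0.62] [ 0.039 -0.001  0.003]
[0.13 3.56 0.89] [ 0.053 -0.001  0.003]
[0.13 4.4  1.2 ] [ 0.067 -0.001  0.003]
[0.13 5.23 1.54] [ 0.081 -0.001  0.003]
[0.13 6.05 1.91] [ 0.095 -0.001  0.003]
[0.12 6.85 2.32] [ 0.108 -0.001  0.003]
[0.12 7.63 2.76] [ 0.122 -0.001  0.003]
[0.12 8.4  3.23] [ 0.136 -0.001  0.003]
```

```bash
python3 -m crank '0 0.9 0.17 0.014 0 0; 0 1.75 0.37 0.028 0 0; 0 2.6 0.61 0.042 0 0; 0 3.47 0.88 0.056 0 0; 0 4.3 1.2 0.07 0 0; 0 5.14 1.53 0.084 0 0; 0 5.95 1.9 0.098 0 0; 0 6.75 2.3 0.11 0 0; 0 7.5 2.75 0.125 0 0; 0 8.3 3.2 0.139 0 0'
python3 -m crank '0 0 0 0 0 0;0 0 0 0 0 0;0 0 0 0 0 0;0 0 0 0 0 0;0 0 0 0 0 0;0 0 0 0 0 0;0 0 -1.5 0 0 0;0 0 -3 0 0 0;0 0 -5 0 0 0;0 0 -7 0 0 0' 0.4
python3 - <<'E'
from h import *; from workcell import arm
s=arm.state(); print(s["eef_pos"],s["joint_pos"].round(2))
E
```

```text
time_s: 6.03
eef_pos: [718.5, 61.9, 270.6]
ee_rot: [0.63, 0.764, 0.107, 0.088]
wrist_force: [0.1, -2.4, -0.6]
opening: 12.9
gripper_force: 30.0
time_s: 6.87
eef_pos: [698.8, 59.1, 339.1]
ee_rot: [0.63, 0.764, 0.108, 0.088]
wrist_force: [0.3, 0.6, 0.0]
opening: 36.9
gripper_force: 0.0
[698.82080668  59.10785712 339.11257034] [-0.05  0.48  1.08  0.07  1.31 -0.26]
```

The shutter travelled to about 1.2. Now I'll move over to the thick block, then use a clear view to check the shutter and the bay.

Run:
```python
from h import *; from workcell import arm
s=arm.state()
show([(np.array([535,383,220.]),lean(0,np.pi/2))],s)
```

```text
[ 34.92 -12.85   8.93] [ 0.234  0.192 -1.369]
```

```bash
python3 -m crank '2.8 -1 0.3 0.019 0.015 -0.11; 5.6 -2 0.6 0.038 0.031 -0.22; 8.4 -3.1 1 0.056 0.046 -0.33; 11.2 -4.1 1.5 0.075 0.061 -0.44; 14 -5.1 2.2 0.094 0.077 -0.55; 16.8 -6.2 3.3 0.112 0.092 -0.66; 19.6 -7.2 4.4 0.131 0.108 -0.77; 22.3 -8.2 5.6 0.15 0.123 -0.88; 25 -9.2 6.4 0.168 0.138 -0.99; 28 -10.3 7.2 0.187 0.154 -1.1' 0.85
python3 - <<'E'
from h import *; from workcell import arm,vision
s=arm.state(); print(s["eef_pos"],s["joint_pos"].round(2))
show([(np.array([535,383,220.]),lean(0,np.pi/2))],s)
for n in ("scene","top"):
    c=vision.camera(n); np.savez(f"pics/{n}1.npz",**c)
    cv2.imwrite(f"pics/{n}1.png",cv2.resize(c["frame"][90:260,130:350,::-1],None,fx=3,fy=3,interpolation=2))
E
```

```text
time_s: 7.7
eef_pos: [567.7, 319.5, 240.6]
ee_rot: [0.132, 0.991, 0.023, 0.019]
wrist_force: [0.7, -0.2, 1.1]
opening: 77.9
gripper_force: 0.0
[567.66818078 319.46367992 240.60131555] [ 0.39  0.55  1.2   0.02  1.33 -0.93]
[4.89 5.16 2.36] [ 0.046  0.039 -0.264]
```

View pics/top1.png

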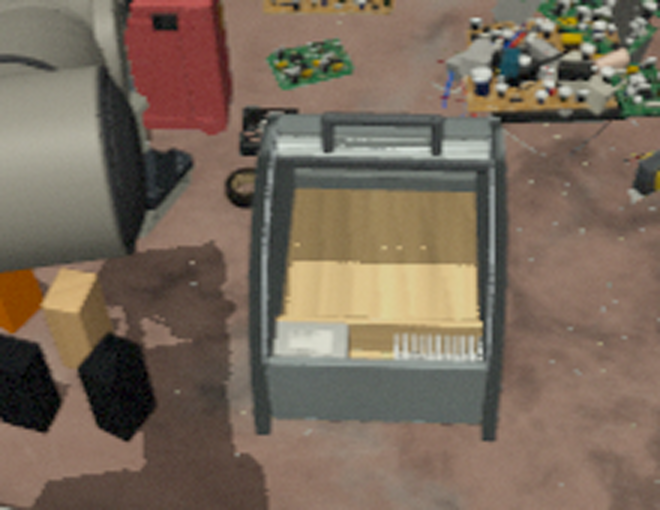

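The shutter is fully back, with its handle at the top of the crate at crop (382,130). In the bay the white can is at (310,340), the finned sink at (438,345), and the gap lies between them at about (370,345). Next: measure these and move on to the block.

Run:
```python
from h import *
for n in("top","scene"):
    P,C,U=cloud(np.load(f"pics/{n}1.npz"))
    c,s=np.cos(CR[2]),np.sin(CR[2]); d=P[:,:2]-CR[:2]; x=d[:,0]*c+d[:,1]*s; y=-d[:,0]*s+d[:,1]*c; z=P[:,2]
    pr=lambda m,q:(m.sum(),np.percentile(x[m],[2,50,98]).round(1),np.percentile(y[m],[2,50,98]).round(1),np.median(z[m]).round(1)) if m.sum()>4 else m.sum()
    ins=(abs(y)<118)&(x>-160)
    can=ins&(x<-83)&(z>66)&(z<80)&(y>10); print(n,"can",pr(can,0))
    sk=ins&(x<-85)&(z>44)&(z<60)&(y<0); print("sink",pr(sk,0))
    g=ins&(x<-85)&(z<40)&(abs(y-7)<40); print("gapfloor",pr(g,0))
    bh=(abs(y)<115)&(x>-95)&(x<-60)&(z>57)&(z<73); print("bulkhead",pr(bh,0))
    fp=(abs(y)<115)&(x<-155)&(x>-190)&(z>105)&(z<118); print("frontpanel top",pr(fp,0))
    fq=(abs(y)<110)&(x<-155)&(x>-190)&(z>20)&(z<100); print("frontface",pr(fq,0))
    if fq.sum()>50: print("yaw resid",np.polyfit(y[fq],x[fq],1))
    for sg in(1,-1):
        sd=(z>120)&(abs(y*sg-128)<14)&(x<-20); print("rim",sg,pr(sd,0), np.polyfit(x[sd],y[sd],1).round(3) if sd.sum()>20 else "")
    rim=(z>100)&(abs(y)>122)&(abs(y)<136)&(x<-60); print("rim r",np.percentile(np.hypot(x[rim],z[rim]-50),[50,90]) )
```

```text
top can (np.int64(287), array([-135.9, -112. ,  -87.3]), array([ 34.6,  75.3, 115.2]), np.float64(71.9))
sink (np.int64(99), array([-121.6, -102.4,  -85.2]), array([-110.5,  -61.9,  -23.3]), np.float64(51.7))
gapfloor (np.int64(32), array([-100.5,  -87.5,  -85.1]), array([-30.9,  -0.4,  30.9]), np.float64(11.3))
bulkhead (np.int64(225), array([-93.5, -80.2, -71.6]), array([-110.1,   -2. ,  110.2]), np.float64(64.5))
frontpanel top (np.int64(272), array([-177.9, -172.9, -164.7]), array([-111.6,   -1.3,  109.2]), np.float64(110.7))
frontface (np.int64(889), array([-178.7, -175.9, -173. ]), array([-105.6,    1.7,  105.7]), np.float64(60.7))
yaw resid [ 9.45921006e-04 -1.75846319e+02]
rim 1 (np.int64(2019), array([-717.1, -458.6,  -39. ]), array([115.4, 127.2, 141.4]), np.float64(640.7)) [-1.00000e-02  1.23545e+02]
rim -1 (np.int64(425), array([-181.4, -112.6,  -24.2]), array([-137.1, -127.3, -119.8]), np.float64(200.2)) [ 1.10000e-02 -1.26434e+02]
rim r [746.46241481 787.31810755]
scene can (np.int64(224), array([-137.6, -111.2,  -86. ]), array([ 36. ,  75.2, 115.5]), np.float64(74.8))

[... 180 characters left out ...]
 36.7]), np.float64(14.6))
bulkhead (np.int64(157), array([-89.8, -77.3, -69.3]), array([-87.8,   1.4, 103.1]), np.float64(66.4))
frontpanel top (np.int64(206), array([-176.8, -171. , -162.8]), array([-109.4,   -6.7,  110.1]), np.float64(112.9))
frontface (np.int64(566), array([-176.8, -173.5, -170.3]), array([-105.5,   -2.5,  105.6]), np.float64(61.0))
yaw resid [ 1.81200843e-03 -1.73491970e+02]
rim 1 (np.int64(1755), array([-749.1, -436.1,  -28.1]), array([116.5, 125.4, 140.8]), np.float64(628.1)) [-6.0000e-03  1.2467e+02]
rim -1 (np.int64(439), array([-178.8,  -98.5,  -22.3]), array([-134.8, -131.8, -116.9]), np.float64(192.1)) [-2.20000e-02 -1.31372e+02]
rim r [722.3299514  783.84465965]
```

```bash
python3 -m crank '1.2 1.3 0.6 0.011 0.01 -0.066; 2.4 2.6 1.2 0.023 0.02 -0.132; 3.6 3.9 1.8 0.035 0.03 -0.2; 4.9 5.2 2.4 0.046 0.039 -0.264; 4.9 5.2 2.4 0.046 0.039 -0.264; 4.9 5.2 2.4 0.046 0.039 -0.264; 4.9 5.2 2.4 0.046 0.039 -0.264; 4.9 5.2 2.4 0.046 0.039 -0.264; 4.9 5.2 2.4 0.046 0.039 -0.264; 4.9 5.2 2.4 0.046 0.039 -0.264'
python3 - <<'E'
from h import *; from workcell import arm
s=arm.state(); print(s["joint_pos"].round(2))
show([(np.array([535,383,96.]),lean(0,np.pi/2))],s)
E
```

```text
time_s: 8.63
eef_pos: [536.6, 382.2, 218.6]
ee_rot: [0.003, 1.0, 0.0, 0.001]
wrist_force: [1.0, -0.1, 1.0]
opening: 78.4
gripper_force: 0.0
[ 0.5   0.61  1.15  0.    1.38 -1.06]
[ 0.18  0.07 12.46] [ 0.001  0.001 -0.007]
```

Crate and gap agree with the given geometry to within 1–2 mm. Now I'll descend on the block and grip it 26 mm below its top.

```bash
python3 -m crank '0.2 0.1 2.5 0 0 -0.007;0.2 0.1 5 0 0 -0.007;0.2 0.1 7.5 0 0 -0.007;0.2 0.1 9.5 0 0 -0.007;0.2 0.1 11 0 0 -0.007;0.2 0.1 12 0 0 -0.007;0.2 0.1 12.6 0 0 -0.007;0.2 0.1 12.6 0 0 -0.007;0.2 0.1 12.6 0 0 -0.007;0.2 0.1 12.6 0 0 -0.007'
python3 -m crank '0 0 0 0 0 0;0 0 0 0 0 0;0 0 0 0 0 0;0 0 0 0 0 0;0 0 0 0 0 0;0 0 0 0 0 0;0 0 0 0 0 0;0 0 0 0 0 0;0 0 0 0 0 0;0 0 0 0 0 0' 0
python3 - <<'E'
from h import *; from workcell import arm
s=arm.state(); print(s["eef_pos"],s["joint_pos"].round(2))
show([(np.array([535,383,340.]),lean(0,np.pi/2)),(w(-115,7.5,340),lean(0,np.pi/2+CR[2]))],s)
E
```

```text
time_s: 9.47
eef_pos: [534.8, 384.4, 93.4]
ee_rot: [-0.001, 1.0, 0.001, 0.001]
wrist_force: [0.2, -0.0, 1.0]
opening: 78.4
gripper_force: 0.0
time_s: 10.3
eef_pos: [534.2, 384.1, 92.2]
ee_rot: [-0.001, 1.0, 0.0, 0.0]
wrist_force: [0.5, -0.6, 0.8]
opening: 46.0
gripper_force: 30.0
[534.1674849  384.11935087  92.24531894] [ 0.51  0.72  1.31  0.    1.11 -1.07]
[ -0.1   -0.09 -24.58] [0.001 0.001 0.002]
[ -3.55 -34.12 -24.6 ] [ 0.001  0.001 -0.187]
```

```bash
python3 -m crank '0 0 -1.5 0 0 0;0 0 -4 0 0 0;0 0 -7 0 0 0;0 0 -10 0 0 0;0 0 -13 0 0 0;0 0 -16 0 0 0;0 0 -19 0 0 0;0 0 -22 0 0 0;0 0 -24 0 0 0;0 0 -24.6 0 0 0'
python3 -m crank '-0.2 -2 0 0 0 -0.011;-0.5 -5 0 0 0 -0.027;-0.9 -8.5 0 0 0 -0.046;-1.2 -12 0 0 0 -0.066;-1.6 -15.5 0 0 0 -0.085;-2 -19 0 0 0 -0.104;-2.3 -22.5 0 0 0 -0.123;-2.7 -26 0 0 0 -0.142;-3 -29 0 0 0 -0.159;-3.3 -31.5 0 0 0 -0.173'
python3 - <<'E'
from h import *; from workcell import arm
s=arm.state(); print(s["eef_pos"],s["joint_pos"].round(2))
show([(w(-115,7.5,320),lean(0,np.pi/2+CR[2]))],s)
E
```

```text
time_s: 11.13
eef_pos: [534.6, 384.3, 342.1]
ee_rot: [-0.001, 1.0, 0.002, 0.003]
wrist_force: [-0.2, 0.4, -1.1]
opening: 46.3
gripper_force: 30.0
time_s: 11.97
eef_pos: [567.1, 66.6, 336.3]
ee_rot: [-0.087, 0.996, 0.0, -0.001]
wrist_force: [0.4, 0.1, -1.9]
opening: 46.0
gripper_force: 30.0
[567.0878388   66.58538531 336.2563397 ] [-0.02  0.38  1.21  0.    1.55 -1.76]
[ 0.11 -2.39  1.82] [ 0.001 -0.002 -0.014]
```

```bash
python3 -m crank '0.1 -1.2 0.5 0 0 -0.007;0.1 -2.4 1.8 0 -0.001 -0.014;0.1 -2.4 1.8 0 -0.001 -0.014;0.1 -2.4 1.8 0 -0.001 -0.014;0.1 -2.4 3 0 -0.001 -0.014;0.1 -2.4 5 0 -0.001 -0.014;0.1 -2.4 7 0 -0.001 -0.014;0.1 -2.4 9 0 -0.001 -0.014;0.1 -2.4 10.3 0 -0.001 -0.014;0.1 -2.4 10.8 0 -0.001 -0.014'
python3 -m crank '0 0 0 0 0 0;0 0 0 0 0 0;0 0 0 0 0 0;0 0 0 0 0 0;0 0 0 0 0 0;0 0 0 0 0 0;0 0 0 0 0 0;0 0 0 0 0 0;0 0 0 0 0 0;0 0 0 0 0 0' >/dev/null
python3 - <<'E'
from h import *; from workcell import arm,vision
s=arm.state(); print(s["eef_pos"],s["joint_pos"].round(2))
show([(w(-115,7.5,230),lean(0,np.pi/2+CR[2])),(w(-115,7.5,150),lean(0,np.pi/2+CR[2]))],s)
zb=s["eef_pos"][2]+2-94.2; print("bottom",zb)
ims=[]
for n in ("scene","top"):
    c=vision.camera(n); np.savez(f"pics/{n}2.npz",**c)
    ims.append(cv2.resize(c["frame"][90:250,150:340,::-1],None,fx=2.1,fy=2.1,interpolation=2))
    P,C,U=cloud(c); hsv=cv2.cvtColor(C.astype(np.uint8)[None],cv2.COLOR_RGB2HSV)[0]
    cc,ss=np.cos(CR[2]),np.sin(CR[2]); d=P[:,:2]-CR[:2]; x=d[:,0]*cc+d[:,1]*ss; y=-d[:,0]*ss+d[:,1]*cc; z=P[:,2]
    m=(abs(x+115)<45)&(abs(y-7.5)<40)&(z>zb-5)&(z<zb+65)&(hsv[:,1]>50)
    for a in range(0,60,15):
        k=m&(abs(z-zb-a-7)<7.5)
        if k.sum()>10: print(n,a,k.sum(),"x",np.percentile(x[k],[3,25,50,97]).round(1),"y",np.percentile(y[k],[3,50,97]).round(1))
cv2.imwrite("pics/c.png",np.hstack(ims))
E
```

```text
time_s: 12.8
eef_pos: [569.7, 46.6, 227.8]
ee_rot: [-0.095, 0.995, 0.001, -0.001]
wrist_force: [-0.1, -0.3, -2.5]
opening: 45.8
gripper_force: 30.0
[570.82884674  45.24045933 229.96006689] [-0.06  0.44  1.41  0.    1.29 -1.82]
[ 0.11 -0.22  0.2 ] [0.001 0.002 0.   ]
[ 0.13 -0.23  8.2 ] [0.001 0.002 0.   ]
bottom 137.76006689495193
scene 0 22 x [-142.3 -140.4 -139.6  -88.2] y [-12.3  -3.5  29.3]
scene 15 41 x [-143.6 -141.8 -140.6  -95. ] y [-12.3  -2.5  28.1]
scene 30 39 x [-142.8 -141.2 -139.4  -89.6] y [-13.2  -4.7  28.4]
scene 45 35 x [-143.  -141.9 -140.3 -109.3] y [-12.6   0.8  27.5]
top 0 34 x [-145.5 -143.5 -142.4  -92. ] y [-15.3   5.9  28.3]
top 15 40 x [-146.3 -144.2 -143.2 -140.3] y [-13.4   5.9  27.7]
top 30 46 x [-145.8 -144.3 -143.2 -116.1] y [-14.5   5.8  28. ]
top 45 44 x [-146.  -143.7 -142.9 -138.9] y [-13.1   4.2  27.7]
```

View pics/c.png

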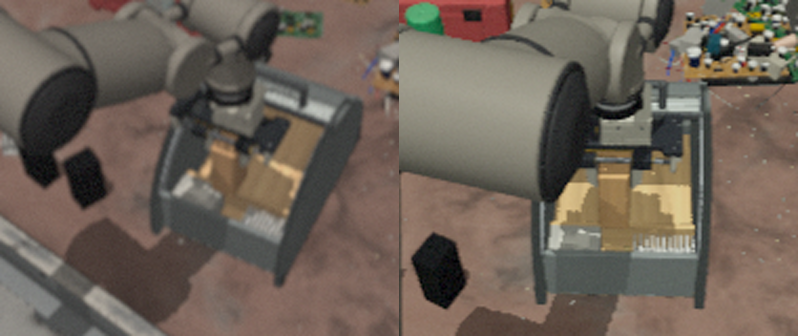

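The block hangs upright over the gap in both views. The can shows at (575,240), the sink at (665,243) and the gap floor at (618,240) in the right half. Next I'll rectify the relevant planes to get the sideways fit accurately.

Run:
```python
from h import *
def rect(n,k,X,Y,Z):
    c=np.load(f"pics/{n}{k}.npz"); X,Y,Z=np.broadcast_arrays(X,Y,Z)
    co,s=np.cos(CR[2]),np.sin(CR[2])
    Pw=np.stack([CR[0]+co*X-s*Y,CR[1]+s*X+co*Y,Z],-1)
    q=Pw@c["extrinsics"][:3,:3].T+c["extrinsics"][:3,3]; q=q@c["K"].T
    return cv2.remap(c["frame"],(q[...,0]/q[...,2]).astype(np.float32),(q[...,1]/q[...,2]).astype(np.float32),cv2.INTER_CUBIC)
y=np.arange(-140,140,.5)
def edges(im,lo,hi,n=3):
    g=np.abs(np.diff(cv2.GaussianBlur(im.astype(np.float32).mean(0),(1,7),1.5),axis=0)).sum(1)
    yy=y[:-1]+.25; k=[i for i in range(1,len(g)-1) if lo<yy[i]<hi and g[i]>=g[i-1] and g[i]>g[i+1]]
    return [(yy[i],round(float(g[i]),1)) for i in sorted(k,key=lambda i:-g[i])[:n]]
for n in("top","scene"):
    print(n,"can",edges(rect(n,1,np.arange(-125,-95,2.)[:,None],y,72.),20,50))
    print(" sink",edges(rect(n,1,np.arange(-115,-95,2.)[:,None],y,52.),-35,-5))
    print(" block R,L",edges(rect(n,2,-143.7,y,np.arange(145,185,3.)[:,None]),-30,0),edges(rect(n,2,-143.7,y,np.arange(145,185,3.)[:,None]),15,45))
    f=rect(n,1,-176.,y,np.arange(60,105,3.)[:,None]); print(" front ends",edges(f,-139,-105),edges(f,105,139))
```

```text
top can [(np.float64(33.75), 22.5), (np.float64(28.75), 8.6), (np.float64(40.75), 1.0)]
 sink [(np.float64(-25.25), 23.6), (np.float64(-29.75), 19.3), (np.float64(-19.25), 17.4)]
 block R,L [(np.float64(-14.75), 7.0), (np.float64(-8.25), 2.3), (np.float64(-25.75), 1.0)] [(np.float64(33.75), 4.8), (np.float64(19.75), 1.2), (np.float64(27.25), 1.1)]
 front ends [(np.float64(-121.75), 11.0), (np.float64(-138.25), 10.7), (np.float64(-129.75), 1.2)] [(np.float64(136.25), 14.5), (np.float64(119.25), 9.7), (np.float64(130.75), 1.2)]
scene can [(np.float64(35.25), 14.6), (np.float64(46.25), 0.2)]
 sink [(np.float64(-22.75), 6.7), (np.float64(-14.75), 5.7), (np.float64(-32.75), 2.1)]
 block R,L [(np.float64(-21.75), 2.8), (np.float64(-25.25), 2.1), (np.float64(-10.25), 2.0)] [(np.float64(36.25), 5.8), (np.float64(32.75), 3.5), (np.float64(27.25), 2.5)]
 front ends [(np.float64(-116.25), 4.4), (np.float64(-125.25), 1.0), (np.float64(-135.75), 0.7)] [(np.float64(118.75), 3.2), (np.float64(135.75), 1.0), (np.float64(131.25), 0.8)]
```

The top view puts the gap centre at y 7.25 and the block at 9.5, which agrees with the arm's own pose (9.7). So I'll shift −2.2 mm and lower.

```bash
python3 -m crank '0.06 -0.11 0 0 0 0;0.12 -0.22 0 0.001 0.002 0;0.12 -0.22 1 0.001 0.002 0;0.12 -0.22 2.5 0.001 0.002 0;0.12 -0.22 4 0.001 0.002 0;0.12 -0.22 5.5 0.001 0.002 0;0.12 -0.22 6.5 0.001 0.002 0;0.12 -0.22 7 0.001 0.002 0;0.12 -0.22 7 0.001 0.002 0;0.12 -0.22 7 0.001 0.002 0'
python3 - <<'E'
from h import *; from workcell import arm
s=arm.state(); print("bottom",s["eef_pos"][2]-92.2)
show([(w(-115,7.5,s["eef_pos"][2]+2),lean(0,np.pi/2+CR[2]))],s)
E
```

```text
time_s: 14.57
eef_pos: [570.4, 42.9, 160.1]
ee_rot: [-0.094, 0.996, -0.0, -0.0]
wrist_force: [-0.3, 1.3, -0.7]
opening: 45.9
gripper_force: 30.0
bottom 67.85539957815307
[ 0.02 -0.    0.  ] [-0.001 -0.     0.   ]
```

```bash
python3 -m crank '0 0 0.4 0 0 0;0 0 0.8 0 0 0;0 0 1.2 0 0 0;0 0 1.6 0 0 0;0 0 2 0 0 0;0 0 2.4 0 0 0;0 0 2.7 0 0 0;0 0 3 0 0 0;0 0 3 0 0 0;0 0 3 0 0 0'
python3 - <<'E'
from h import *; from workcell import arm
s=arm.state(); print("bottom",s["eef_pos"][2]-92.2,s["wrist_force"],s["ft_torque"])
show([(w(-115,7.5,s["eef_pos"][2]+2),lean(0,np.pi/2+CR[2]))],s)
E
```

```text
time_s: 15.4
eef_pos: [570.1, 42.9, 129.8]
ee_rot: [-0.094, 0.996, -0.0, -0.0]
wrist_force: [1.0, 0.4, -1.0]
opening: 45.9
gripper_force: 30.0
bottom 37.59135999249271 [ 0.95766456  0.38166636 -1.04923845] [ 0.08969431 -0.01218091 -0.02925501]
[ 0.   -0.01  0.  ] [-0.    -0.001  0.   ]
```

No contact, and it is already below the cleat and bulkhead tops. Lowering the rest of the way.

```bash
python3 -m crank '0 0 0.4 0 0 0;0 0 0.8 0 0 0;0 0 1.2 0 0 0;0 0 1.6 0 0 0;0 0 2 0 0 0;0 0 2.3 0 0 0;0 0 2.5 0 0 0;0 0 2.65 0 0 0;0 0 2.7 0 0 0;0 0 2.7 0 0 0'
python3 - <<'E'
from workcell import arm
s=arm.state(); print("bottom",s["eef_pos"][2]-92.2,s["wrist_force"],s["ft_torque"])
E
```

```text
time_s: 16.23
eef_pos: [570.2, 42.9, 102.9]
ee_rot: [-0.094, 0.996, -0.0, -0.0]
wrist_force: [0.3, -0.1, -1.7]
opening: 45.6
gripper_force: 30.0
bottom 10.672960641453784 [ 0.25871796 -0.1486842  -1.71840021] [0.06462478 0.032153   0.00611276]
```

```bash
python3 -m crank '0 0 0.05 0 0 0;0 0 0.1 0 0 0;0 0 0.15 0 0 0;0 0 0.15 0 0 0;0 0 0.15 0 0 0;0 0 0.15 0 0 0;0 0 0.15 0 0 0;0 0 0.15 0 0 0;0 0 0.15 0 0 0;0 0 0.15 0 0 0'
```

```text
time_s: 17.07
eef_pos: [570.3, 42.9, 102.2]
ee_rot: [-0.094, 0.996, -0.0, 0.0]
wrist_force: [-1.9, -0.5, 6.0]
opening: 45.9
gripper_force: 30.0
```

The block is on the floor (upward contact of about 8 N). Release, then go straight up.

```bash
python3 -m crank '0 0 0 0 0 0;0 0 0 0 0 0;0 0 0 0 0 0;0 0 0 0 0 0;0 0 0 0 0 0;0 0 0 0 0 0;0 0 0 0 0 0;0 0 -0.4 0 0 0;0 0 -1 0 0 0;0 0 -2 0 0 0' 0.7
python3 -m crank '0 0 -2 0 0 0;0 0 -5 0 0 0;0 0 -8 0 0 0;0 0 -11 0 0 0;0 0 -14 0 0 0;0 0 -17 0 0 0;0 0 -20 0 0 0;0 0 -22 0 0 0;0 0 -24 0 0 0;0 0 -25 0 0 0'
python3 -m crank '0 3 0 0 0 0;0 7 0 0 0 0;0 11 0 0 0 0;0 15 0 0 0 0;0 19 0 0 0 0;0 23 0 0 0 0;0 26 0 0 0 0;0 28 0 0 0 0;0 29 0 0 0 0;0 29 0 0 0 0'
python3 - <<'E'
from h import *; from workcell import arm,vision
ims=[]
for n in ("scene","top"):
    c=vision.camera(n)
    ims.append(cv2.resize(c["frame"][90:250,180:340,::-1],None,fx=2.5,fy=2.5,interpolation=2))
    P,C,U=cloud(c); cc,ss=np.cos(CR[2]),np.sin(CR[2]); d=P[:,:2]-CR[:2]; x=d[:,0]*cc+d[:,1]*ss; y=-d[:,0]*ss+d[:,1]*cc; z=P[:,2]
    for nm,m in (("block top",(z>122)&(z<138)&(abs(x+115)<45)&(abs(y-7.5)<40)),("can",(abs(y)<118)&(x>-160)&(x<-83)&(z>66)&(z<80)&(y>33))):
        print(n,nm,m.sum(),np.percentile(x[m],[2,50,98]).round(1),np.percentile(y[m],[2,50,98]).round(1),np.percentile(z[m],[5,50,95]).round(1))
cv2.imwrite("pics/d.png",np.hstack(ims))
E
```

```text
time_s: 17.9
eef_pos: [569.7, 42.9, 121.5]
ee_rot: [-0.094, 0.996, -0.0, -0.001]
wrist_force: [1.0, 0.2, -0.4]
opening: 64.5
gripper_force: 0.0
time_s: 18.73
eef_pos: [570.4, 43.1, 375.7]
ee_rot: [-0.094, 0.996, -0.001, 0.003]
wrist_force: [0.2, 0.2, 0.3]
opening: 64.1
gripper_force: 0.0
time_s: 19.57
eef_pos: [515.0, 329.6, 371.8]
ee_rot: [-0.096, 0.995, -0.0, 0.0]
wrist_force: [-0.5, -0.5, -0.4]
opening: 64.3
gripper_force: 0.0
scene block top 170 [-142.5 -116.3  -84.4] [-13.7   7.4  30.3] [125.4 131.6 136. ]
scene can 186 [-137.7 -113.2  -85.2] [ 43.9  81.5 116. ] [70.  74.6 78.4]
top block top 210 [-144.7 -118.   -86.7] [-16.4   4.7  27. ] [125.4 129.2 132.7]
top can 286 [-135.7 -113.   -87.2] [ 34.9  75.6 115.2] [68.6 71.8 75.2]
```

View pics/d.png

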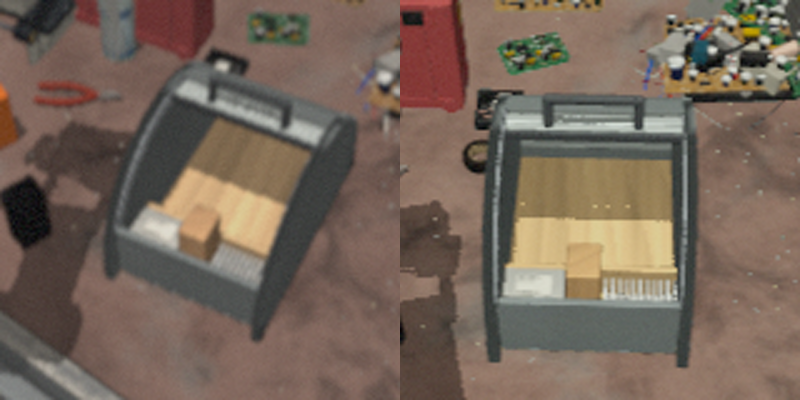

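The block stands upright in the gap between can and sink, at (584,270) in the right half. Its top is at about z 130, the can has not moved, and the shutter is fully open. The arm is clear, so I'm handing in.

```bash
python3 -c "
from workcell import arm
print(arm.sign_off())"
```

```text
the job is handed in; nothing more can be done
None
```

The shutter is fully back and staying open, the thick block stands upright on the crate floor between the can and the heat sink, and the job is handed in at about 20 s on the robot's clock; the sign-off gave no verdict.

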